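# Build the network stack in its desk stand

## Robot

A 7-joint arm with a two-finger parallel gripper is mounted at the origin on the work surface. World frame = base frame: x ahead of the robot, y to its left, z up, the work surface at z = 0. Lengths are in m, angles in rad, forces in N, time in s.
With the tool pointing down it reaches from about 0.425 to 0.95 m from the base axis. Payload 4.7 kg.
Tool frame: the origin (TCP) lies between the finger pads; the fingertips stand 25 mm ahead of it and the grasp point (between the pads) lies 6 mm ahead of it; x points along the fingers, z is the direction in which the jaws open and shut, and the axes are right-handed (so a half turn about x gives the same grasp; the last joint's range is limited). The gripper opens to 85 mm and grips with 20 to 120 N. Pads are 22 mm wide; open, the fingers measure 114 mm over their backs; the gripper's body (76 mm by 85 mm) begins 54 mm behind the grasp point. The pads swing forward as they close: fully open they stand 13 mm farther back than shut.
Start: joints at [-1.351, 0.469, -0.049, 1.532, 0.024, 1.141, -0.082], TCP at [0.166, 0.654, 0.256] pointing down, gripper open.
Joint ranges: [-2.59, 2.59], [-0.33, 1.99], [-1.39, 1.29], [0.1, 2.45], [-1.04, 4.18], [0.21, 1.99], [-2.66, 2.66]. Speed limits (rad/s): [2.57, 2.57, 3.14, 3.14, 3.14, 3.14, 3.14].

## Interface

Orientations are given as a 3x3 rotation matrix whose columns are the frame's x, y, z axes.
In Python, from rig import * gives the robot as it stands. Calls block until the motion is done:
- movep(position, orientation): joint-space move of the TCP to a pose.
- move_l(position, attitude=None, feed=0.15, until_force=None): straight line of the TCP; attitude=None keeps the orientation; feed is the mean speed in m/s. With until_force (N) it stops when the force on the tool has changed by that much, and returns True; else False.
- move_joints(angles): joint-space move.
- command_gripper(opening, newtons=None): finger opening in m; newtons is the grip in N (None keeps the last); returns when the fingers have stopped.
- sleep(seconds).
- inverse_kinematics(position, orientation): joint angles nearest the present ones, or None.
- sense(): the state.
- camera(name): name is "scene" or "top"; returns (picture, depth): 384x512x3 uint8, red, green, blue; 384x512 float32, m along the optical axis (not along the pixel's ray), 0 where there is no reading.
- camera_params(name): a dict with "K" (3x3 intrinsics, pixels), "position" and "rotation" of the camera in the world. Camera axes: x right, y down, z forward; pixel columns grow to the right and rows downward; lengths in m; the calibration is good to about 2 mm. A picture is of the moment at which its call begins. camera_params takes no time and is no camera call.
A pose or a line that the arm cannot do raises Unreachable and nothing moves.
- finish_job(): hands the job in, once; it reports no verdict.
The state is a dict: "time_s": time; "joint_pos": joint angles; "qd": joint speeds; "joint_efforts": joint torques, N m; "position": TCP position; "tcp_rot": TCP orientation; "wrist_force": force on the tool from outside, world axes, zero at the start; "ft_torque": the same for the moment, N m; "finger_gap": finger opening in m.
Only numpy, scipy, OpenCV 4.12 (cv2) and the standard library are available. Lean on these libraries where they do the work, as an engineer would, in place of code of your own. Each camera call takes 0.05 s, during which the arm holds its last target.

## Task

Build the little network stack in its steel desk stand: first the network switch, then the slotted cooling spacer on top of it, then the wireless router on top of that. Lower each one between the four corner posts, rather than dropping it, until it sits flat and fully down, with the switch's sockets and the router's antennas at the end of the stand that has the cable comb (the spacer may go either way round). Leave the mug, the mouse and the power adapter where they are, and let go of everything at the end.

Things in the scene. Friction and masses are not known exactly. Their poses are not given: they have to be found in the camera images.
- stand: Dark steel desk stand, fixed. Base plate 158 x 84 x 12 mm with four L-shaped corner posts (walls 4 mm, each about 18 mm along the long side and 14 mm along the short side) around a pocket; long sides are open for 57 mm between posts, short sides for 31 mm. Cable comb: five 14 mm teeth, 92 mm from the pocket centre, at the +x end. Origin: underside, below the pocket centre; z up.
- pocket (a point): Centre of the pocket floor, 12 mm above the desk; axes as the stand's (x to the comb end). The pocket is 93 mm long (x) by 59 mm wide (y). The posts' straight inner faces reach 44 mm above this floor; above them lips lean outward by 29 degrees as a lead-in, their tops about 54 mm above the floor and about 9 mm outside the inner faces.
- switch: Network switch: white plastic box, 90 (x) x 56 (y) x 28 mm high, four dark sockets in its +x end. Origin: centre of the underside, z up. Mass roughly 0.24 kg. Goes into the pocket first, on the floor.
- switch_sockets (a point): Middle of the switch's socket end, 45 mm from its centre in its +x direction, 11 mm up.
- spacer: Cooling spacer: white plastic ladder-like frame, 90 (x) x 56 (y) x 14 mm high, with four slots right through it, alike either way round. Origin: centre of the underside, z up (keep that side up). Mass roughly 0.07 kg. Goes in second, on the switch (28 mm above the pocket floor).
- router: Wireless router: white plastic box, 90 (x) x 56 (y) x 22 mm high, with two 8 mm thick antennas (at y = -20 and +20 mm) that rise from x = 39 mm and lean outward, tips at x = 67 mm, 74 mm above the underside. Origin: centre of the underside, z up. Mass about 0.18 kg. Goes in last, on the spacer (42 mm above the pocket floor; its top ends about 10 mm above the lips).
- router_antennas (a point): Foot of the antennas, on the router's top, 39 mm from its centre in its +x direction.
- mug: Bystander: white mug, 80 mm wide, 90 mm high, origin under its centre.
- mouse: Bystander: black computer mouse, 100 x 58 x 28 mm, origin under its centre.
- adapter: Bystander: black power adapter, 85 x 45 x 32 mm, origin under its centre.
Mind the look-alikes: they are no part of the job. What is shaped like the switch but green or red is not meant.

How it is judged:
By the outcome, as a careful person would: the job done as asked, in the order asked, and still so for the second after the job is handed in, with the robot touching nothing.
It also fails if it takes over 72 s, if anything falls off the work surface, if the arm or the gripper's body presses on something with over 40 N, if the wrist force passes 120 N, or if a joint passes its speed limit or range.

## Working session

There is one attempt and no reset: what is moved stays moved. The work goes in short steps, each a Python script; the robot and the scene stay as the last script left them, time stands still between calls to the robot, and variables do not carry over. Pictures are saved under pics/ and viewed, and the job is handed in when it is done.

```bash
ls; mkdir -p pics
python3 - <<'E'
from rig import *
import cv2, numpy as np
for n in ("scene","top"):
    p,d=camera(n); cv2.imwrite(f"pics/{n}0.png",cv2.resize(p[:,:,::-1],None,fx=1.5,fy=1.5,interpolation=cv2.INTER_CUBIC))
    np.savez(f"{n}0.npz",p=p,d=d); c=camera_params(n); print(n,c)
s=sense();print(s)
E
```

```text
pics
scene {'K': array([[350.68202544,   0.        , 255.86102305],
       [  0.        , 350.68202544, 191.41557825],
       [  0.        ,   0.        ,   1.        ]]), 'position': array([1.2488674 , 0.28468657, 0.69950901]), 'rotation': array([[-0.42958099,  0.6009816 , -0.67400392],
       [ 0.90302524,  0.28394076, -0.32237099],
       [-0.00236185, -0.74712701, -0.6646771 ]])}
top {'K': array([[362.69020099,   0.        , 255.07011254],
       [  0.        , 362.69020099, 194.49984094],
       [  0.        ,   0.        ,   1.        ]]), 'position': array([ 0.4338995 , -0.04194257,  0.97725425]), 'rotation': array([[-0.00845841, -0.98725997,  0.15889054],
       [-0.99991805,  0.00682354, -0.01083207],
       [ 0.00960987, -0.15896915, -0.98723678]])}
{'time_s': 0.1, 'joint_pos': array([-1.35087715,  0.46937471, -0.0486027 ,  1.53357981,  0.0240719 ,
        1.14100385, -0.08232478]), 'qd': array([-0.00011652, -0.0018483 , -0.00091653, -0.00403894, -0.00037734,
        0.00158675,  0.00194704]), 'joint_efforts': array([ 7.72458461e-04, -5.11513817e+01, -4.69265354e-02, -2.38388944e+01,
        1.07545493e-02,  4.35753667e-03,  1.19412439e-05]), 'position': array([0.1660797 , 0.65374875, 0.25535469]), 'tcp_rot': array([[-4.06231384e-04, -9.69203777e-01,  2.46259768e-01],
       [-1.73463540e-03,  2.46260101e-01,  9.69202225e-01],
       [-9.99998413e-01, -3.34505498e-05, -1.78125376e-03]]), 'wrist_force': array([-0.15343387,  0.15363194, -0.2680391 ]), 'ft_torque': array([-0.01408984, -0.00410115, -0.02201227]), 'finger_gap': 0.08546129565010747}
```

View pics/scene0.png

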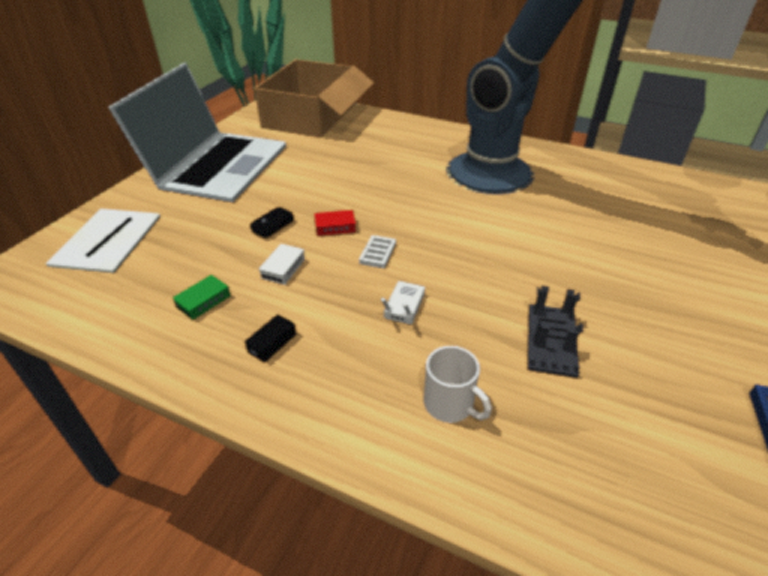

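View pics/top0.png

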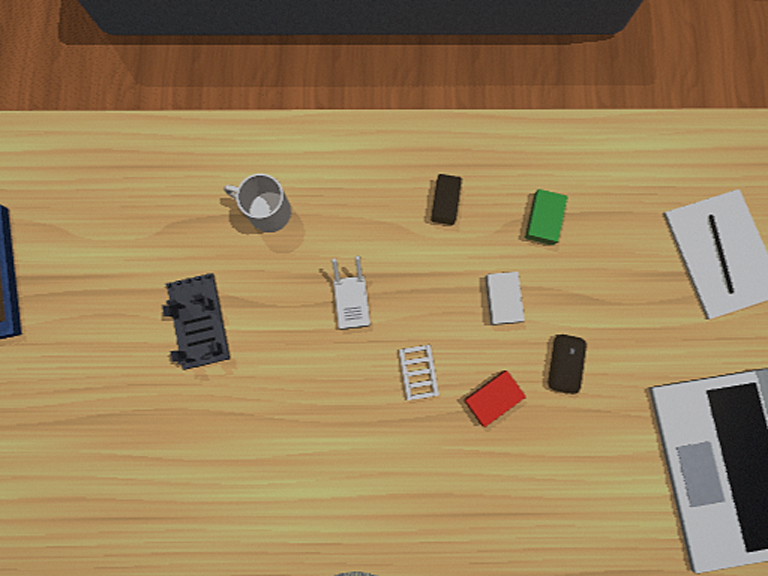

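Run:
```python
import cv2, numpy as np
s=np.load("scene0.npz")["p"][:,:,::-1];t=np.load("top0.npz")["p"][:,:,::-1]
def c(i,x,y,w,h,f): return cv2.resize(i[y:y+h,x:x+w],(400,300),interpolation=cv2.INTER_CUBIC)
a=np.vstack([np.hstack([c(s,155,150,64,48,1),c(s,340,185,64,48,1)]),np.hstack([c(t,300,170,80,60,1),c(t,90,175,96,72,1)])])
cv2.imwrite("pics/crop0.png",a)
```

```text
(no output)
```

View pics/crop0.png

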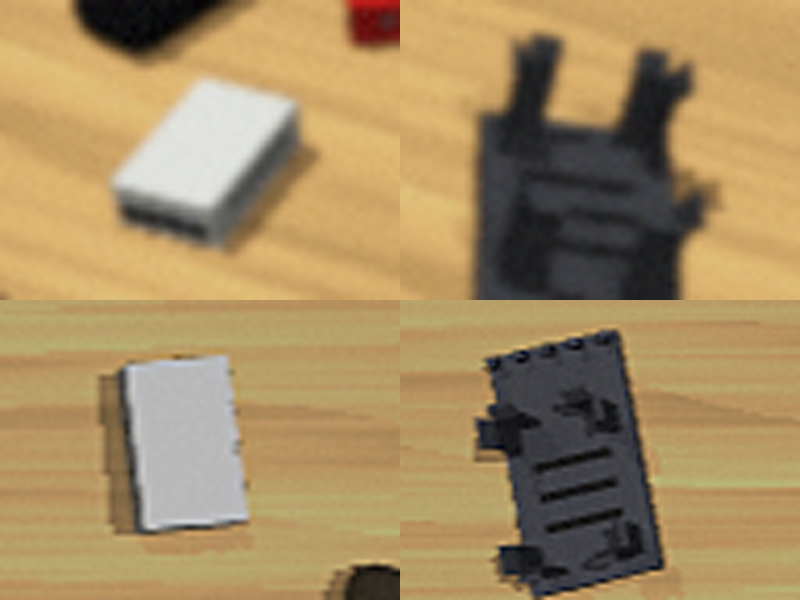

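```bash
cat > h.py <<'E'
import numpy as np, cv2
def load(n,k=0,):
    z=np.load(f"{n}{k}.npz"); return z["p"],z["d"]
def cloud(d,c):
    v,u=np.mgrid[:d.shape[0],:d.shape[1]]
    K=c["K"]; P=np.stack([(u-K[0,2])/K[0,0]*d,(v-K[1,2])/K[1,1]*d,d],-1)
    W=P@np.asarray(c["rotation"]).T+c["position"]; W[d==0]=np.nan; return W
def proj(X,c):
    q=(np.asarray(X)-c["position"])@np.asarray(c["rotation"]); K=c["K"]
    return np.stack([q[...,0]/q[...,2]*K[0,0]+K[0,2],q[...,1]/q[...,2]*K[1,1]+K[1,2]],-1)
E
python3 - <<'E'
from rig import *
from h import *
for n in("top","scene"):
    p,d=load(n); c=camera_params(n); W=cloud(d,c)
    desk=W[(np.abs(W[...,2])<.006)&(W[...,0]>.3)&(W[...,0]<.9)&(abs(W[...,1])<.5)]
    A=np.c_[desk[:,:2],np.ones(len(desk))]; print(n,"desk plane",np.linalg.lstsq(A,desk[:,2],rcond=None)[0],desk[:,2].std())
    ok=(W[...,2]>.009)&(W[...,2]<.12)&(W[...,0]>.3)&(W[...,0]<.9)&(W[...,1]>-.5)&(W[...,1]<.5)
    m,l,st,ce=cv2.connectedComponentsWithStats(ok.astype(np.uint8))
    for i in range(1,m):
        if st[i,4]<40: continue
        q=W[l==i]; zt=np.percentile(q[:,2],95); zm=np.median(q[:,2])
        r=cv2.minAreaRect((q[:,:2]*1000).astype(np.float32))
        print(ce[i].round(),st[i,4],"z95 %.4f med %.4f"%(zt,zm),np.round(r[0],1),np.round(r[1],1),round(r[2],1),p[l==i].mean(0).round())
E
```

```text
top desk plane [ 0.00057968  0.00045386 -0.00046377] 0.00176742442740774
[174. 134.] 837 z95 0.0905 med 0.0600 [751.7 162.1] [101.2  78.6] 39.8 [107. 103. 101.]
[298. 132.] 529 z95 0.0345 med 0.0314 [ 760.3 -170.8] [45.3 85.5] 80.2 [51. 44. 33.]
[364. 144.] 726 z95 0.0303 med 0.0274 [ 726.6 -353.5] [56.9 91.2] 75.0 [ 60. 128.  62.]
[234. 199.] 784 z95 0.0583 med 0.0221 [583.6   4.3] [115.5  56. ] 6.8 [172. 172. 172.]
[336. 198.] 756 z95 0.0306 med 0.0274 [ 576.1 -270.2] [90.  57.8] 4.1 [177. 176. 176.]
[131. 214.] 1895 z95 0.0633 med 0.0127 [540.8 276.8] [157.8  84.6] 13.0 [53. 54. 59.]
[378. 242.] 817 z95 0.0301 med 0.0262 [ 459.4 -375.8] [ 58.7 100.2] 76.4 [51. 44. 34.]
[279. 248.] 446 z95 0.0164 med 0.0137 [ 446.7 -114.9] [89.6 56.1] 8.8 [179. 179. 179.]
[330. 265.] 804 z95 0.0304 med 0.0275 [ 401.2 -245.2] [56.4 90.1] 34.3 [177.  49.  39.]
scene desk plane [ 4.20809287e-05 -6.74902672e-04  4.57933321e-04] 0.0012761681452520346
[180. 147.] 355 z95 0.0304 med 0.0264 [ 464.3 -374.3] [60.2 96.4] 81.8 [30. 26. 22.]
[222. 147.] 370 z95 0.0306 med 0.0279 [ 403.4 -245.4] [59.8 89.8] 34.1 [166.  34.  28.]
[251. 167.] 268 z95 0.0166 med 0.0139 [ 449.2 -114.3] [94.1 56.9] 8.3 [183. 182. 175.]
[187. 175.] 483 z95 0.0306 med 0.0279 [ 579.4 -268.4] [92.7 57.3] 5.0 [183. 183. 177.]
[133. 197.] 599 z95 0.0302 med 0.0278 [ 729.7 -353.3] [60.1 92. ] 75.6 [ 42. 118.  50.]
[268. 201.] 508 z95 0.0546 med 0.0224 [586.3   5.2] [118.8  56.2] 5.2 [188. 188. 181.]
[369. 222.] 1641 z95 0.0628 med 0.0133 [543.  278.1] [160.6  83.9] 13.6 [55. 53. 54.]
[179. 225.] 596 z95 0.0342 med 0.0314 [ 763.8 -170. ] [46.3 85.8] 80.7 [25. 22. 19.]
[302. 256.] 1614 z95 0.0901 med 0.0577 [744.8 169.6] [ 80.2 104.7] 9.8 [145. 140. 131.]
```

Run:
```python
from rig import *
from h import *
im=[]
for n,c0,a in(("top",(540.8,276.8),13.0),("scene",(543,278.1),13.6)):
    p,d=load(n); c=camera_params(n); W=cloud(d,c)*1000
    a=np.deg2rad(a); R=np.array([[np.cos(a),np.sin(a)],[-np.sin(a),np.cos(a)]])
    q=W.reshape(-1,3); q=q[~np.isnan(q[:,0])]; xy=(q[:,:2]-c0)@R.T; m=(abs(xy)<[95,60]).all(1)&(q[:,2]>6); xy=xy[m];z=q[m,2]
    I=np.full((450,600,3),255,np.uint8)
    # bins
    for (x,y),zz in zip(xy,z):
        col=cv2.applyColorMap(np.uint8([[min(255,max(0,zz*3.6))]]),cv2.COLORMAP_JET)[0,0].tolist()
        cv2.circle(I,(int(300+x*3),int(225-y*3)),3,col,-1)
    cv2.imwrite(f"pics/st_{n}.png",I)
    for lo,hi in((18,30),(30,45),(45,58),(58,75)):
        s=(z>lo)&(z<hi)
        for sx in(-1,1):
            for sy in(-1,1):
                b=s&(np.sign(xy[:,1])==sy)&((xy[:,0]+22)*sx>0)&(xy[:,0]<62)
                if b.sum(): print(n,lo,hi,sx,sy,b.sum(),"x",xy[b,0].min().round(1),xy[b,0].max().round(1),"y",xy[b,1].min().round(1),xy[b,1].max().round(1))
    s=(z>18)&(xy[:,0]>62); print("comb",np.c_[xy[s],z[s]].round(1)[:12], s.sum(), xy[s].mean(0), z[s].max())
```

```text
top 18 30 -1 -1 13 x -69.7 -51.9 y -33.4 -17.8
top 18 30 -1 1 11 x -69.7 -49.7 y 15.6 31.0
top 18 30 1 -1 10 x 11.2 29.4 y -33.6 -16.2
top 18 30 1 1 19 x 12.1 30.8 y 15.9 32.1
top 30 45 -1 -1 14 x -69.3 -49.4 y -34.4 -25.8
top 30 45 -1 1 14 x -69.5 -50.7 y 16.0 30.7
top 30 45 1 -1 20 x 11.5 29.7 y -33.7 -16.1
top 30 45 1 1 23 x 11.9 30.8 y 15.4 34.6
top 45 58 -1 -1 11 x -68.3 -50.0 y -33.9 -20.8
top 45 58 -1 1 19 x -69.4 -51.3 y 15.2 31.7
top 45 58 1 -1 12 x 12.0 31.4 y -32.8 -15.9
top 45 58 1 1 26 x 11.3 29.9 y 15.8 32.7
top 58 75 -1 -1 34 x -74.0 -49.5 y -38.3 -15.6
top 58 75 -1 1 45 x -74.2 -50.7 y 15.3 38.8
top 58 75 1 -1 37 x 11.6 36.5 y -37.9 -15.2
top 58 75 1 1 52 x 11.2 36.3 y 15.1 38.9
comb [[ 75.9 -37.8  24.1]
 [ 73.7 -34.8  24.5]
 [ 72.7 -37.8  26. ]
 [ 75.6 -15.9  23.4]
 [ 73.8 -19.8  27.9]
 [ 75.4 -20.1  19.7]
 [ 70.9 -34.4  24.9]
 [ 70.1 -37.2  25.6]
 [ 72.5 -15.9  25. ]
 [ 71.9 -18.5  25. ]
 [ 72.9 -19.3  18.8]
 [ 73.6   2.   27.3]] 35 [72.32265168  2.30446758] 30.075460218125684
scene 18 30 -1 -1 22 x -69.0 -49.7 y -33.8 -16.1
scene 18 30 -1 1 26 x -70.1 -48.1 y 15.7 
[... 251 characters left out ...]
34 x 26.4 33.2 y 14.6 32.3
scene 45 58 -1 -1 26 x -70.0 -48.6 y -33.8 -16.3
scene 45 58 -1 1 33 x -69.2 -48.0 y 15.4 33.9
scene 45 58 1 -1 27 x 26.6 32.6 y -34.7 -16.4
scene 45 58 1 1 29 x 11.9 33.7 y 14.4 32.0
scene 58 75 -1 -1 36 x -75.3 -50.7 y -38.1 -15.7
scene 58 75 -1 1 42 x -73.7 -49.8 y 15.5 39.5
scene 58 75 1 -1 33 x 10.5 35.9 y -38.7 -16.7
scene 58 75 1 1 39 x 10.7 36.2 y 14.9 37.9
comb [[ 71.2 -39.3  28. ]
 [ 74.2 -39.2  27.6]
 [ 72.9 -36.6  26.8]
 [ 73.8 -38.5  23.6]
 [ 73.6 -36.1  23.9]
 [ 72.9 -21.9  26.5]
 [ 72.8 -19.6  26.9]
 [ 72.8 -17.3  27.5]
 [ 74.4 -38.   20.5]
 [ 76.  -35.9  22.8]
 [ 73.5 -21.4  23.4]
 [ 76.  -19.6  26.8]] 49 [73.80568999  0.45286055] 28.024121511634025
```

View pics/st_top.png

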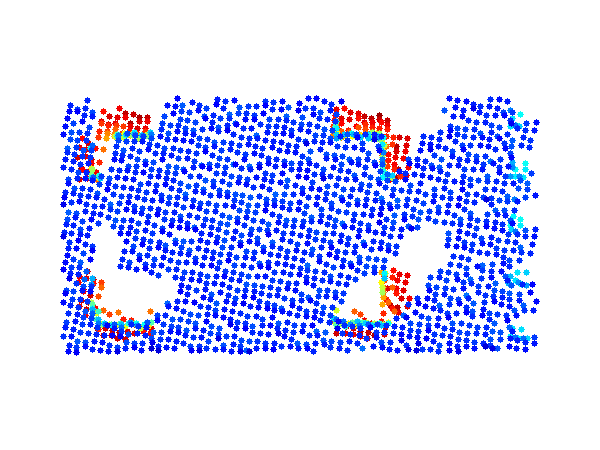

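View pics/st_scene.png

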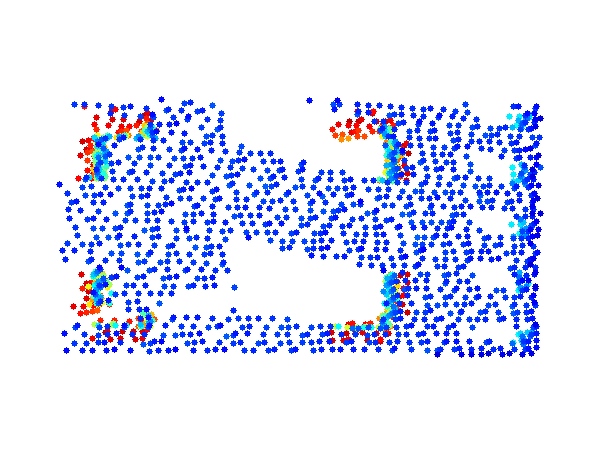

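```bash
cat >> h.py <<'E'
def down(deg):
    a=np.deg2rad(deg); s,c=np.sin(a),np.cos(a)
    x=np.array([0,0,-1.]); z=np.array([-s,c,0]); return np.stack([x,np.cross(z,x),z],1)
E
python3 - <<'E'
from rig import *
from h import *
movep([.5777,-.2693,.14],down(4.5))
print(sense()["time_s"],sense()["position"])
command_gripper(.068,50)
print(sense()["time_s"],sense()["finger_gap"])
h=move_l([.5777,-.2693,.029],feed=.08,until_force=3)
s=sense();print(h,s["time_s"],s["position"],s["wrist_force"])
p,d=camera("top");p2,d2=camera("scene")
cv2.imwrite("pics/g1.png",np.vstack([np.hstack([cv2.resize(p[170:230,300:380,::-1],(400,300)),cv2.resize(p2[120:210,130:250,::-1],(400,300))])]))
E
```

```text
3.6417 [ 0.57817244 -0.26847931  0.1399265 ]
3.9667 0.06806964603335276
False 5.5083 [ 0.57802785 -0.26948959  0.02955226] [ 0.6045452  -0.00536081 -0.20199597]
```

View pics/g1.png

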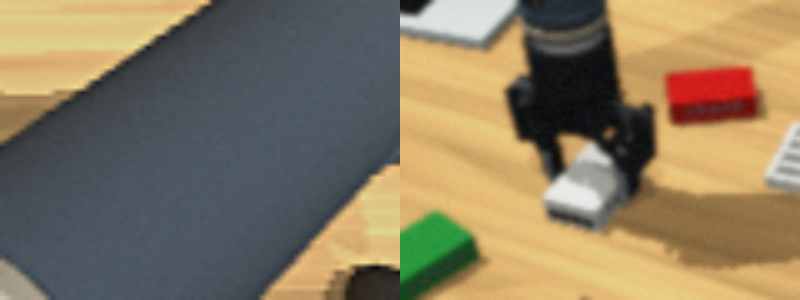

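Run:
```python
from rig import *
from h import *
f0=sense()["wrist_force"]
command_gripper(.04,50)
s=sense();print(s["time_s"],s["finger_gap"],s["wrist_force"]-f0)
move_l([.5777,-.2693,.17],feed=.2)
s=sense();print(s["time_s"],s["finger_gap"],s["wrist_force"],s["position"])
movep([.5234,.2731,.145],down(13.2))
s=sense();print(s["time_s"],s["finger_gap"],s["wrist_force"],s["position"],s["tcp_rot"])
for n in("top","scene"):
    p,d=camera(n);np.savez(f"{n}1.npz",p=p,d=d)
    cv2.imwrite(f"pics/{n}1.png",cv2.resize(p[130:290,60:220,::-1] if n=="top" else p[100:260,290:450,::-1],(600,600),interpolation=cv2.INTER_CUBIC))
```

```text
5.8667 0.0548560831666398 [0.04973444 0.68963528 4.46954509]
6.725 0.05501135259162255 [-0.34916024 -0.27848507 -3.37189407] [ 0.57687767 -0.26840995  0.16847187]
8.6917 0.05506332587760674 [-0.01253262 -0.52729099 -2.91149494] [0.52426377 0.27151407 0.14527053] [[ 8.45988978e-04 -9.74167945e-01 -2.25823158e-01]
 [-4.80197988e-04 -2.25823608e-01  9.74168090e-01]
 [-9.99999527e-01 -7.15695641e-04 -6.58837770e-04]]
```

View pics/scene1.png

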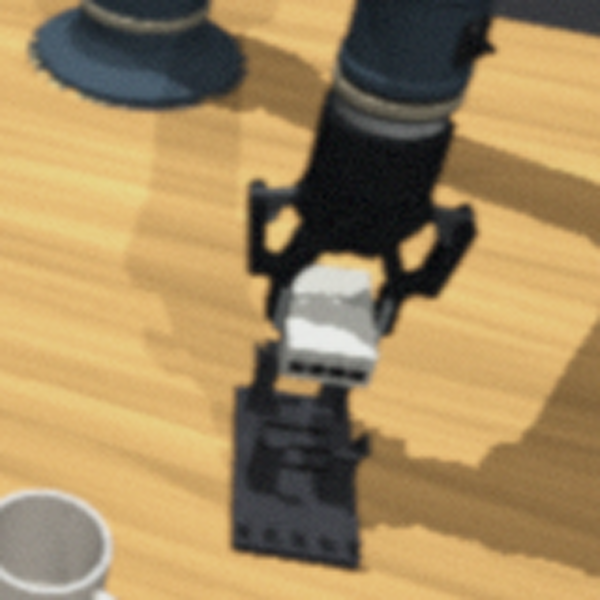

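View pics/top1.png

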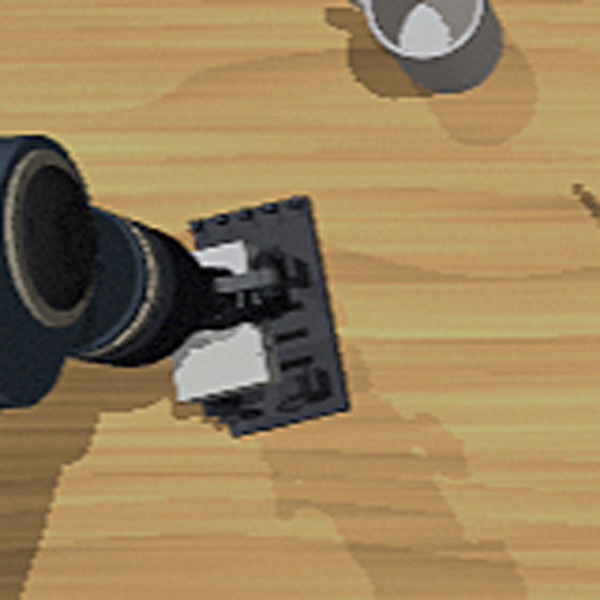

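```bash
cat > held.py <<'E'
from rig import *
from h import *
POC={"top":(522.3,272.5),"scene":(524.5,273.6)}
def held(k,zlo,zhi,ang=13.2):
    a=np.deg2rad(ang); R=np.array([[np.cos(a),np.sin(a)],[-np.sin(a),np.cos(a)]])
    for n in("top","scene"):
        p,d=load(n,k); W=cloud(d,camera_params(n))*1000
        pm=p.astype(int); sat=pm.max(-1)-pm.min(-1)
        m=(W[...,2]>zlo)&(W[...,2]<zhi)&(sat<30)&(pm.mean(-1)>105)&(np.hypot(W[...,0]-523,W[...,1]-273)<80)
        cc,l,st,_=cv2.connectedComponentsWithStats(m.astype(np.uint8))
        m=np.isin(l,[i for i in range(1,cc) if st[i,4]>25])
        q=W[m]; xy=(q[:,:2]-POC[n])@R.T
        r=cv2.minAreaRect(q[:,:2].astype(np.float32))
        f=lambda v:np.percentile(v,[1,3,97,99]).round(1)
        print(n,len(q),"z",f(q[:,2]),"x",f(xy[:,0]),"y",f(xy[:,1]),"rect",np.round(r[0],1),np.round(r[1],1),round(r[2],1))
E
python3 -c "
from held import *
held(1,105,180)"
```

```text
top 460 z [140.4 140.8 146.2 147. ] x [-44.5 -43.8  41.8  43. ] y [-30.5 -30.   21.4  23. ] rect [523.1 268.8] [89.9 55.8] 12.7
scene 571 z [132.8 134.6 145.4 146.1] x [-42.2 -38.5  44.7  45.5] y [-31.6 -29.8  21.8  23.4] rect [526.7 272.3] [90.5 61.8] 13.4
```

```bash
cat >> held.py <<'E'
def shift(dx,dy,ang=13.2):
    a=np.deg2rad(ang); return np.array([np.cos(a)*dx-np.sin(a)*dy,np.sin(a)*dx+np.cos(a)*dy])/1000
def snap(k,show=True):
    for n in("top","scene"):
        p,d=camera(n);np.savez(f"{n}{k}.npz",p=p,d=d)
        if show: cv2.imwrite(f"pics/{n}{k}.png",cv2.resize(p[130:290,60:220,::-1] if n=="top" else p[100:260,290:450,::-1],(600,600),interpolation=cv2.INTER_CUBIC))
E
python3 - <<'E'
from held import *
s=sense();print(s["position"])
t=s["position"][:2]+shift(-.5,3.9)
print(t)
move_l([*t,.112],down(13.2),feed=.08)
s=sense();print(s["position"]);sleep(.2);s=sense();print(s["position"],s["time_s"],s["wrist_force"])
snap(2); held(2,80,118)
E
```

```text
[0.52414328 0.27173952 0.14521355]
[0.52276593 0.2754223 ]
[0.5227147  0.2752569  0.11155796]
[0.52312769 0.27548841 0.11247229] 9.5583 [ 0.98689908  1.4277926  -1.93746647]
top 426 z [107.  107.6 113.5 114.2] x [-44.4 -43.7  41.7  43.4] y [-26.3 -25.8  25.3  27.4] rect [522.  272.9] [90.  54.7] 12.4
scene 557 z [ 98.6 102.2 112.8 113.1] x [-41.7 -38.9  44.2  45.1] y [-27.2 -25.2  26.3  28.2] rect [526.3 278.1] [93.1 59.3] 6.7
```

View pics/scene2.png

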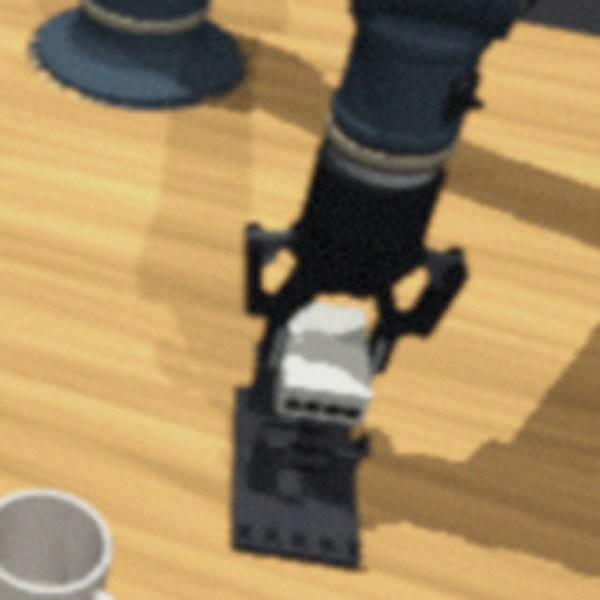

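View pics/top2.png

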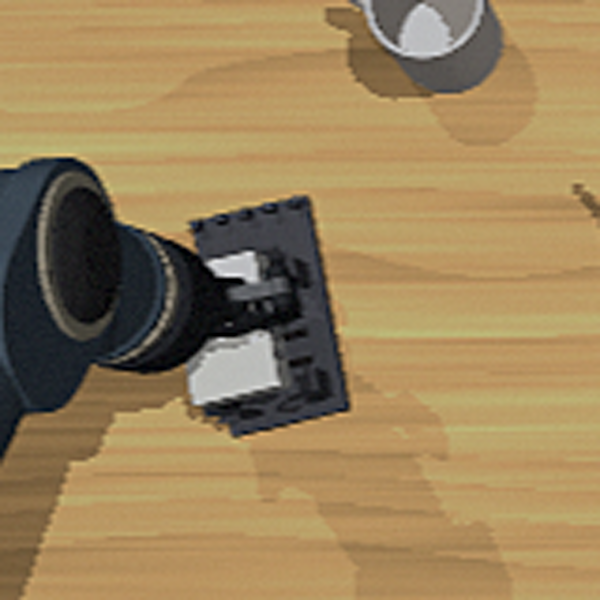

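Run:
```python
from held import *
t=[.5228,.2753]
for z in(.086,.066,.050,.038):
    h=move_l([*t,z],down(13.2),feed=.05 if z<.08 else .08,until_force=8)
    s=sense();print(h,s["position"].round(4),s["time_s"],s["wrist_force"].round(2),s["ft_torque"].round(3))
    if h: break
```

```text
False [0.5224 0.275  0.0853] 10.1333 [-0.56 -1.12 -3.3 ] [-0.033 -0.046  0.032]
False [0.5226 0.2752 0.0657] 10.6833 [-0.22 -0.37 -2.66] [0.007 0.008 0.003]
False [0.5226 0.2752 0.0496] 11.15 [-0.08  0.6  -2.13] [0.001 0.025 0.019]
True [0.5237 0.2756 0.0412] 11.4083 [-0.41 -0.43  2.56] [-0.032  0.039 -0.04 ]
```

Run:
```python
from held import *
command_gripper(.070,50)
s=sense();print(s["time_s"],s["finger_gap"],s["wrist_force"].round(2))
p=s["position"]
move_l([*p[:2],.15],down(13.2),feed=.2)
movep([.448,-.113,.13],down(8.5))
s=sense();print(s["time_s"],s["position"])
snap(3)
held(3,20,60)
# router body
for n in("top","scene"):
    W=cloud(load(n,0)[1],camera_params(n))*1000
    m=(W[...,2]>9)&(W[...,2]<27)&(abs(W[...,0]-570)<75)&(abs(W[...,1]-4)<60)
    cc,l,st,_=cv2.connectedComponentsWithStats(m.astype(np.uint8)); i=1+st[1:,4].argmax()
    q=W[l==i]; a=np.deg2rad(6); R=np.array([[np.cos(a),np.sin(a)],[-np.sin(a),np.cos(a)]])
    b=q[q[:,0]<600]; 
    xy=(q[:,:2]-(578,3))@R.T; r=cv2.minAreaRect(b[:,:2].astype(np.float32)); print(n,np.round(r,1) if 0 else r, np.percentile(xy[:,0],[0,1,99,100]).round(1),np.percentile(xy[:,1],[0,1,99,100]).round(1))
```

```text
11.7083 0.06994544886625345 [-0.15  0.78 -0.53]
13.875 [ 0.44877166 -0.11198429  0.12990177]
top 730 z [35.6 36.6 42.7 43.2] x [-43.5 -41.7  41.9  43.7] y [-26.6 -24.8  26.8  29.6] rect [523.  274.1] [90.9 58.2] 13.6
scene 487 z [30.3 34.6 42.2 43. ] x [-47.  -42.8  44.4  45.9] y [-28.2 -26.   26.   28.5] rect [524.1 275.3] [99.  60.7] 12.4
top ((563.89794921875, 2.0016422271728516), (75.43244934082031, 56.02561950683594), 6.049261569976807) [-51.8 -51.5  36.1  38.2] [-27.5 -26.9  27.7  28.5]
scene ((563.9851684570312, 3.0665645599365234), (73.99971008300781, 55.40193176269531), 6.00903844833374) [-50.9 -47.6  41.1  42.2] [-27.2 -26.1  28.7  29.2]
```

View pics/scene3.png

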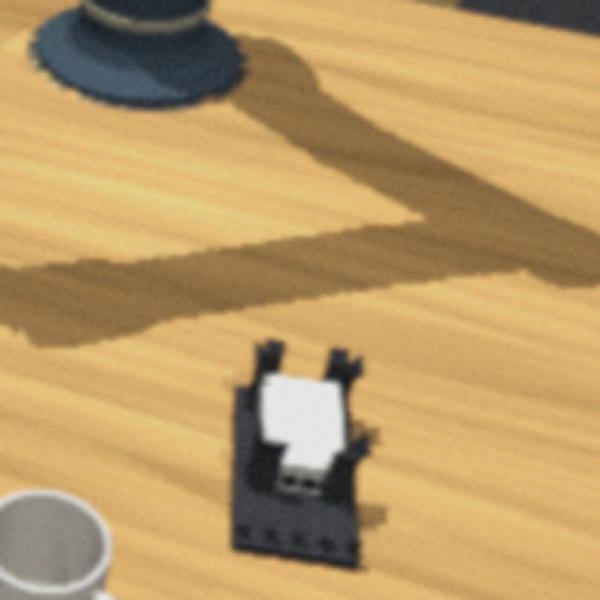

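View pics/top3.png

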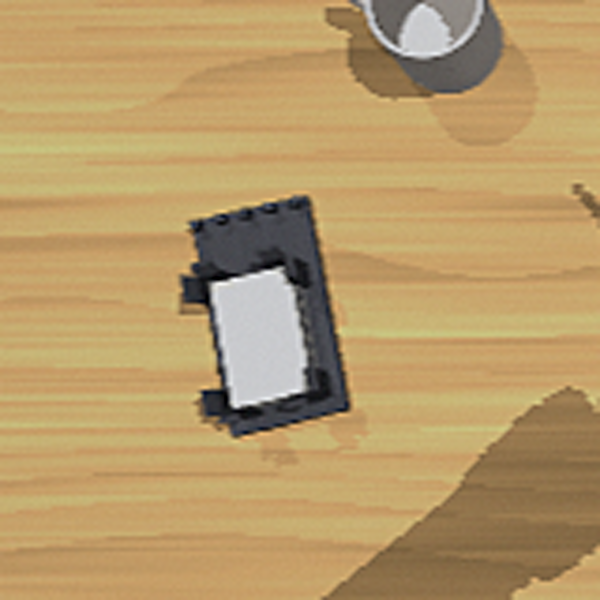

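Run:
```python
from held import *
command_gripper(.066,30)
move_l([.448,-.113,.05],down(8.5),feed=.15)
h=move_l([.448,-.113,.016],down(8.5),feed=.04,until_force=3)
s=sense();print(h,s["time_s"],s["position"],s["wrist_force"].round(2),s["finger_gap"])
p,d=camera("scene")
cv2.imwrite("pics/g2.png",cv2.resize(p[110:200,190:310,::-1],(800,600),interpolation=cv2.INTER_CUBIC))
```

```text
True 15.6167 [ 0.44769079 -0.11295019  0.01848656] [0.22 0.15 4.52] 0.06601786858950409
```

View pics/g2.png

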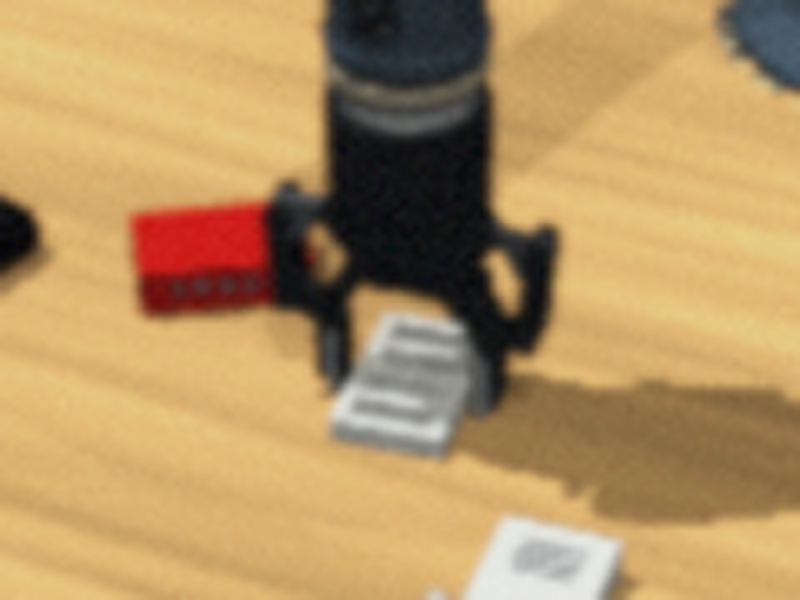

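Run:
```python
from held import *
move_l([.448,-.113,.0212],down(8.5),feed=.05)
command_gripper(.04,35)
s=sense();print(s["time_s"],s["finger_gap"],s["wrist_force"].round(2))
move_l([.448,-.113,.15],down(8.5),feed=.2)
movep([.5230,.2754,.13],down(13.2))
sleep(.15)
s=sense();print(s["time_s"],s["finger_gap"],s["position"],s["wrist_force"].round(2))
snap(4)
held(4,95,150)
```

```text
16.1667 0.05518609236186278 [-1.79  0.66  4.19]
18.575 0.05484805734034291 [0.5235615  0.27357744 0.13038103] [0.05 0.42 0.03]
top 270 z [112.9 114.7 125.3 125.5] x [-44.8 -44.3  42.8  43.5] y [-29.7 -29.3  24.5  25.7] rect [522.6 270.5] [89.8 56.2] 12.9
scene 576 z [110.6 112.  124.7 125.2] x [-43.  -40.4  44.5  45.3] y [-29.4 -27.3  24.2  25.9] rect [524.3 274.3] [92.  60.6] 12.9
```

View pics/scene4.png

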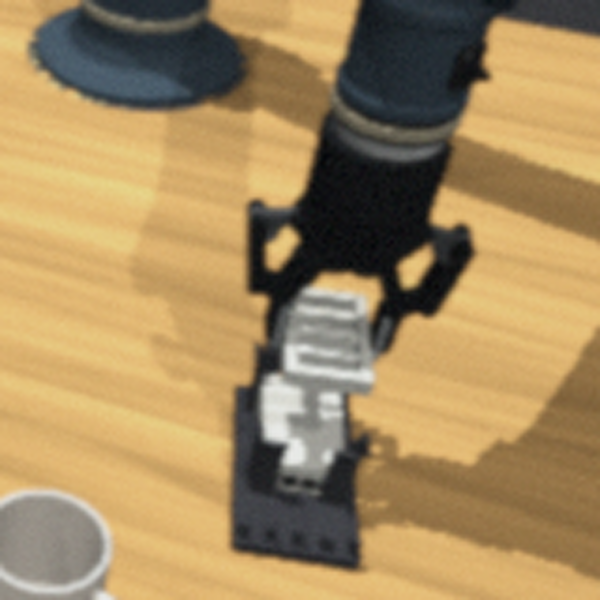

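View pics/top4.png

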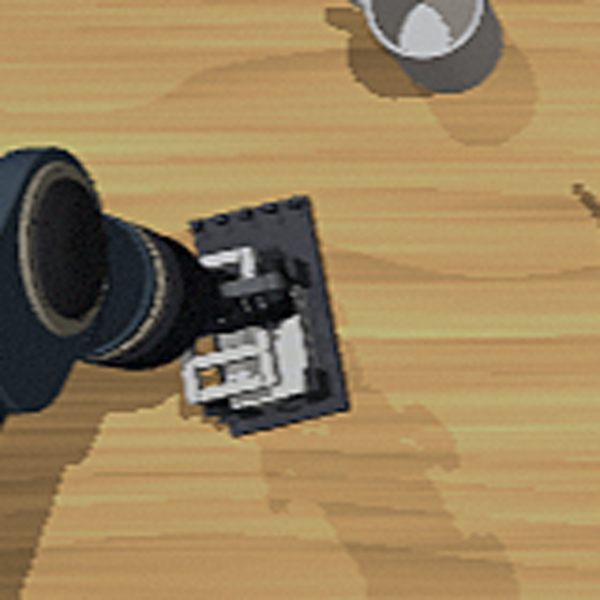

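Run:
```python
from held import *
t=[.5229,.2754]
move_l([*t,.096],down(13.2),feed=.1)
for z in(.078,.066,.054):
    h=move_l([*t,z],down(13.2),feed=.05,until_force=6)
    s=sense();print(h,s["position"].round(4),s["time_s"],s["wrist_force"].round(2),s["ft_torque"].round(3))
    if h: break
```

```text
False [0.5229 0.2753 0.0778] 19.675 [ 0.18  0.43 -1.13] [-0.092  0.039  0.04 ]
False [0.5227 0.2752 0.0656] 20.0667 [-0.56 -0.14  0.03] [ 0.022 -0.014 -0.006]
True [0.5239 0.2756 0.0607] 20.2917 [0.35 0.79 2.76] [ 0.036 -0.093  0.081]
```

Run:
```python
from held import *
command_gripper(.070,50)
s=sense();p=s["position"]
move_l([*p[:2],.16],down(13.2),feed=.2)
movep([.5715,.0045,.14],down(6))
s=sense();print(s["time_s"],s["position"])
snap(5); held(5,20,75)
move_l([.5715,.0045,.05],down(6),feed=.15)
h=move_l([.5715,.0045,.0250],down(6),feed=.05,until_force=3)
s=sense();print(h,s["time_s"],s["position"],s["wrist_force"].round(2),s["finger_gap"])
p,d=camera("scene")
cv2.imwrite("pics/g3.png",cv2.resize(p[140:230,210:330,::-1],(800,600),interpolation=cv2.INTER_CUBIC))
```

```text
22.3083 [0.57153131 0.00642221 0.13940648]
top 648 z [37.3 38.1 56.7 57.3] x [-43.  -39.3  43.2  44.5] y [-27.4 -26.1  26.9  29.2] rect [523.1 274. ] [90.6 59. ] 14.1
scene 587 z [32.7 36.8 56.2 62.5] x [-44.7 -41.8  45.   50.5] y [-28.1 -26.2  26.5  29.3] rect [525.7 275.3] [102.1  60.2] 11.0
False 23.8083 [0.5714811  0.00433164 0.02488047] [ 0.89  0.47 -0.06] 0.07014318405806143
```

View pics/g3.png

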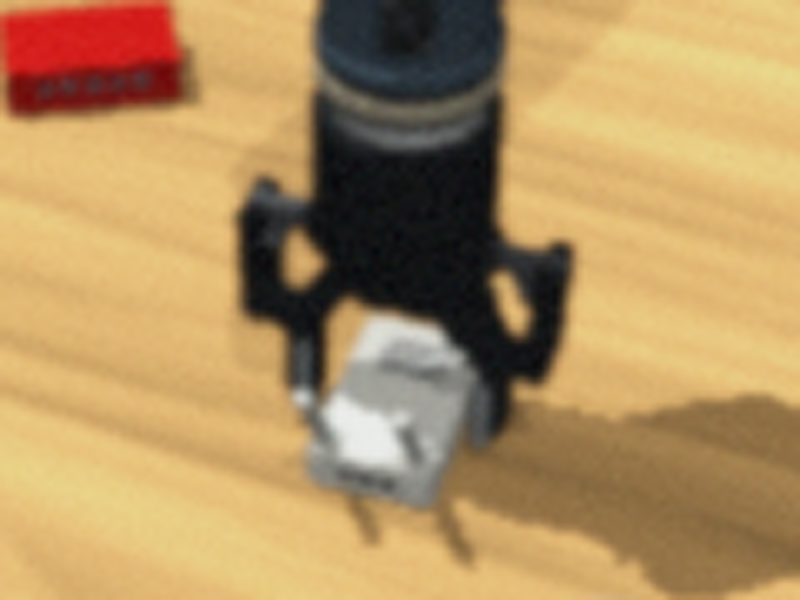

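View pics/scene5.png

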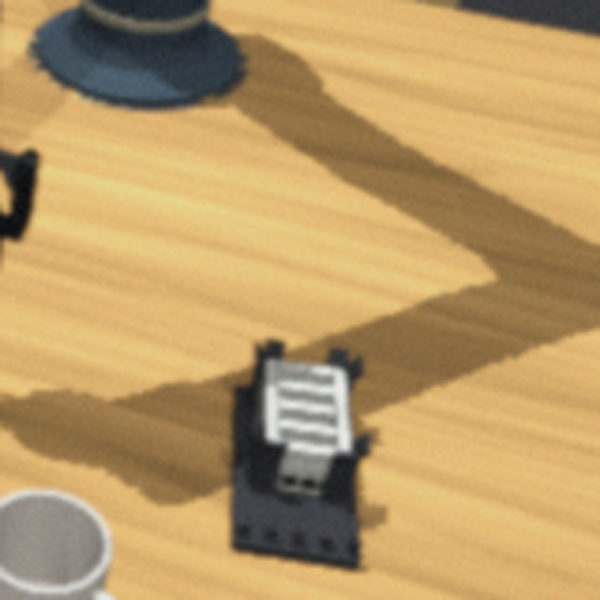

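Run:
```python
from held import *
# spacer flatness
W=cloud(load("top",5)[1],camera_params("top"))*1000; p=load("top",5)[0].astype(int)
m=(W[...,2]>48)&(W[...,2]<60)&(p.mean(-1)>120)&(p.max(-1)-p.min(-1)<30)&(np.hypot(W[...,0]-523,W[...,1]-273)<60)
q=W[m]; A=np.c_[q[:,0]-523,q[:,1]-273,np.ones(len(q))]; print("spacer plane",np.linalg.lstsq(A,q[:,2],rcond=None)[0])
command_gripper(.04,60)
s=sense();print(s["time_s"],s["finger_gap"],s["wrist_force"].round(2))
z0=s["position"][2]
move_l([.5715,.0045,.17],down(6),feed=.2)
movep([.5230,.2754,.16],down(13.2))
sleep(.15)
s=sense();print(z0,s["time_s"],s["finger_gap"],s["position"],s["wrist_force"].round(2))
snap(6)
held(6,125,162)
```

```text
spacer plane [ 4.48260111e-04 -9.00955227e-03  5.39673807e+01]
24.1333 0.054400721426088636 [0.04 0.1  5.33]
0.025618924646905565 26.225 0.054598533414161154 [0.52396491 0.27299642 0.16030117] [-0.31 -0.56 -2.03]
top 426 z [153.3 153.9 160.1 161. ] x [-43.1 -42.3  41.7  43.7] y [-29.  -28.3  22.5  24.5] rect [523.3 270.9] [88.1 55.6] 13.9
scene 549 z [139.2 141.  158.9 161.1] x [-40.9 -37.8  46.2  46.9] y [-29.2 -27.4  22.5  23.8] rect [527.7 271.9] [89.4 54.9] 13.1
```

View pics/scene6.png

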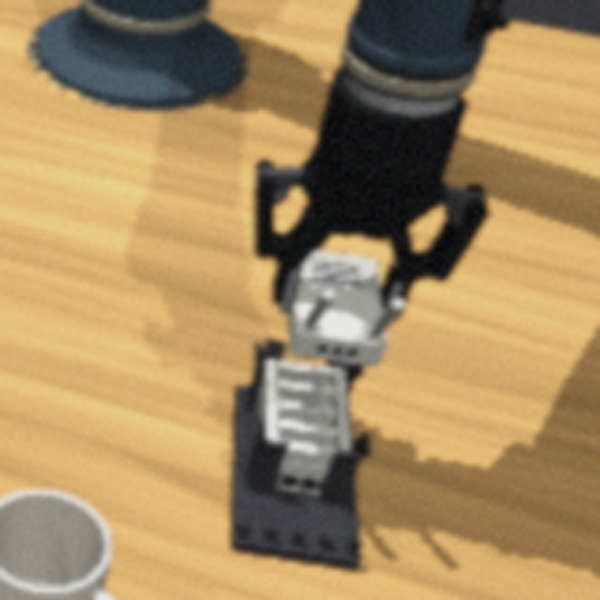

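View pics/top6.png

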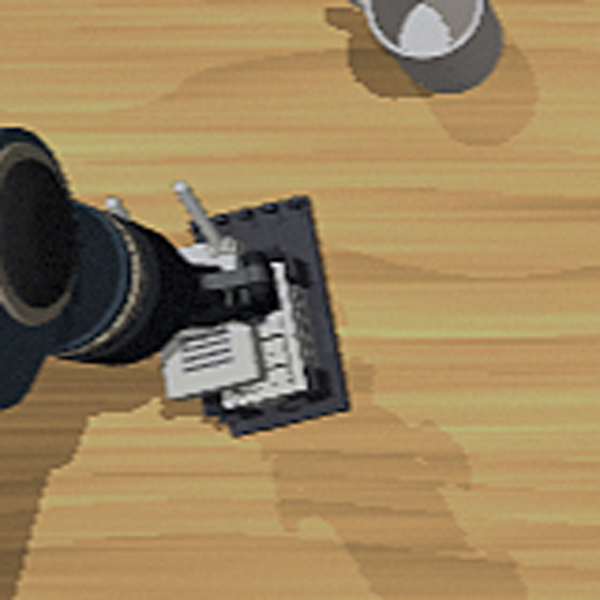

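Run:
```python
from held import *
t=np.array([.5229,.2754])+shift(-1.2,.1); print(t)
move_l([*t,.115],down(13.2),feed=.1)
sleep(.15)
s=sense();print(s["time_s"],s["position"],s["wrist_force"].round(2))
snap(7)
held(7,92,118)
```

```text
[0.52170887 0.27522334]
27.075 [0.52229846 0.27534451 0.11571975] [ 0.36  0.04 -1.91]
top 382 z [108.2 108.9 114.9 115.8] x [-44.4 -43.6  41.2  42.9] y [-26.4 -25.7  24.9  26.9] rect [522.1 272.8] [89.4 55.5] 13.1
scene 547 z [ 93.2  94.8 114.5 116.1] x [-41.4 -37.8  44.8  45.4] y [-27.7 -26.8  25.   26.1] rect [524.7 273.8] [91.9 55.5] 12.5
```

Run:
```python
from held import *
t=[.5219,.2752]
for z in(.098,.085,.072):
    h=move_l([*t,z],down(13.2),feed=.05,until_force=6)
    s=sense();print(h,s["position"].round(4),s["time_s"],s["wrist_force"].round(2),s["ft_torque"].round(3))
    if h: break
```

```text
False [0.5218 0.275  0.0976] 27.6667 [-0.61 -0.94 -2.62] [-0.031  0.005 -0.084]
False [0.5217 0.2751 0.0846] 28.075 [ 0.16  0.14 -1.62] [0.014 0.004 0.015]
True [0.523  0.2756 0.0795] 28.3083 [-0.9  0.2  5.7] [0.097 0.219 0.096]
```

Run:
```python
from held import *
command_gripper(.072,50)
p=sense()["position"]
move_l([*p[:2],.19],down(13.2),feed=.15)
movep([.5,-.1,.25],down(8))
s=sense();print(s["time_s"],s["wrist_force"].round(2))
snap(8); held(8,20,150)
for n in("top","scene"):
    pp,d=load(n,8); cv2.imwrite(f"pics/full_{n}.png",cv2.resize(pp[:,:,::-1],None,fx=1.5,fy=1.5)); W=cloud(d,camera_params(n))*1000; q0=pp.astype(int)
    m=(W[...,2]>65)&(W[...,2]<85)&(q0.mean(-1)>120)&(q0.max(-1)-q0.min(-1)<30)&(np.hypot(W[...,0]-515,W[...,1]-273)<45)
    q=W[m]; A=np.c_[q[:,0]-523,q[:,1]-273,np.ones(len(q))]; print(n,"router plane",len(q),np.linalg.lstsq(A,q[:,2],rcond=None)[0],cv2.minAreaRect(q[:,:2].astype(np.float32)))
    for nm,x,y,r in(("mug",750,164,75),("mouse",461,-375,70),("adapter",762,-170,60)):
        o=[]
        for k in(0,8):
            W=cloud(load(n,k)[1],camera_params(n))*1000; m=(W[...,2]>9)&(W[...,2]<110)&(np.hypot(W[...,0]-x,W[...,1]-y)<r); o.append((np.nanmedian(W[m],0).round(1),int(m.sum())))
        print(n,nm,o)
```

```text
30.9333 [ 0.4   0.11 -0.21]
top 963 z [ 45.9  55.7 118.5 126.4] x [-44.2 -42.   59.8  65.4] y [-27.8 -27.4  26.2  30.5] rect [533.4 278.6] [113.9  63.6] 13.8
scene 701 z [ 33.2  37.8 109.7 125.4] x [-42.7 -39.   59.5  68.6] y [-27.8 -27.4  25.2  27.5] rect [535.2 279.1] [118.   62.2] 13.3
top router plane 694 [-5.41405917e-03  1.28134403e-02  7.56970899e+01] ((518.8028564453125, 272.0352783203125), (81.22282409667969, 56.94790267944336), 13.953314781188965)
top mug [(array([751.8, 160.2,  59.7]), 839), (array([752.1, 160.4,  60.8]), 828)]
top mouse [(array([ 459.1, -372.2,   26.2]), 817), (array([ 459. , -372.5,   26.2]), 821)]
top adapter [(array([ 757.3, -169.8,   31.4]), 529), (array([ 757.3, -169.6,   31.5]), 529)]
scene router plane 405 [-1.00525595e-03  4.88900669e-03  7.62752381e+01] ((519.017333984375, 272.333251953125), (80.7095718383789, 55.21014404296875), 13.06216049194336)
scene mug [(array([765. , 160.5,  57.7]), 1614), (array([765.3, 160.5,  57.7]), 1626)]
scene mouse [(array([ 473.2, -367.3,   26.4]), 355), (array([ 472.4, -367.4,   26.2]), 356)]
scene adapter [(array([ 771.5, -163.2,   31.4]), 596), (array([ 771. , -162.9,   31.4]), 596)]
```

View pics/scene8.png

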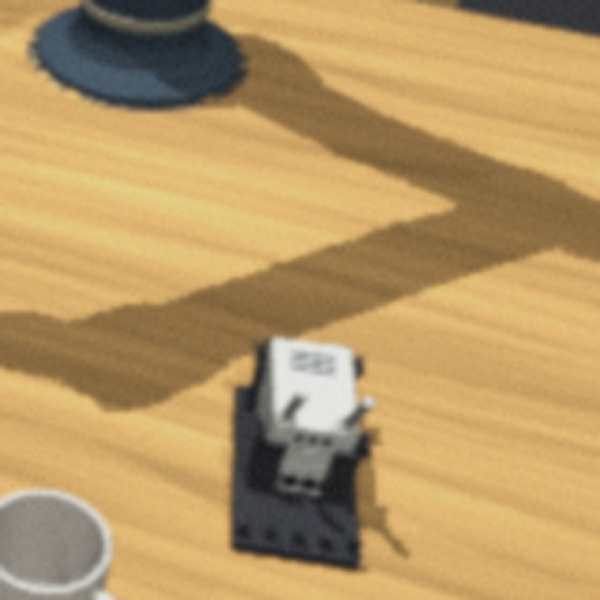

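View pics/top8.png

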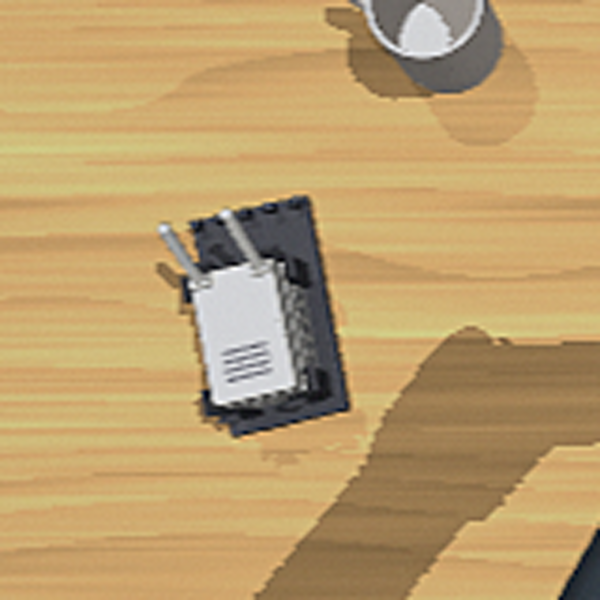

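The stack is complete. The router's top is at about 76 mm, as expected, and it is level. Its antennas (top crop, 165,228 and 227,215) and the switch's sockets (scene crop, about 300,485) are at the comb end. The bystanders have not moved, so I am handing in.

```bash
python3 -c "
from rig import *
finish_job(); print(sense()['time_s'])"
```

```text
the job is handed in; nothing more can be done
the job is handed in; nothing more can be done
```

I built the stack in the order asked and handed it in about 31 s into the 72 s allowed. The white switch went in first, then the spacer, then the router. Each was lowered between the posts until it touched down gently, with no contact on the posts on the way, and then released. I left the green and red look-alikes alone.

Last checks:
- **Switch:** its top measured about 40 mm above the desk before the spacer went on, as expected when it sits on the pocket floor. Its sockets face the comb.
- **Spacer:** its top measured 54.0 mm (54 expected), level to within about 0.5°.
- **Router:** its top measured 75.7 mm in the top camera and 76.3 mm in the scene camera (76 expected), level to within about 0.8°. Its antennas are at the comb end.
- **Bystanders:** the mug, mouse and adapter show no shift beyond measurement noise, about 1 mm.
- **Robot:** the gripper is open and clear of the stack, with wrist force near zero.

The two cameras disagreed by about 2 mm, and both differed from the arm's own position by about 2 mm. I corrected for this by measuring each held part against the pocket before lowering it. No check failed.

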